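# Fill the empty wells of the date-stamp stand

## Robot

A 7-joint arm with a two-finger parallel gripper is mounted at the origin on the work surface; the furniture and walls round the work are solid. World frame = base frame: x ahead of the robot, y to its left, z up, the work surface at z = 0. Lengths are in m, angles in rad, forces in N, time in s.
With the tool pointing down it reaches from about 0.425 to 0.975 m from the base axis. Payload 16.7 kg.
Tool frame: the origin (TCP) lies on the centre line of the jaws, within the pads' length; the fingertips stand 19 mm ahead of it and the grasp point (between the pads) is the TCP (tip_extent is the distance from the TCP to the fingertips, in m); z points along the fingers, y is the line along which they close (so a half turn about z gives the same grasp; the last joint's range is limited). The gripper opens to 85 mm and grips with 20 to 120 N. Pads are 22 mm wide; open, the fingers measure 114 mm over their backs; the gripper's body (76 mm by 85 mm) begins 54 mm behind the grasp point. The pads swing forward as they close: fully open they stand 13 mm farther back than shut.
Start: joints at [-1.433, 0.426, 0.074, 1.606, -0.034, 1.111, -0.067], TCP at [0.191, 0.647, 0.25] pointing down, gripper open.
Joint ranges: [-2.85, 2.85], [-0.5, 2.14], [-1.23, 1.37], [0.21, 2.46], [-1.02, 4.16], [0.16, 2.05], [-2.73, 2.73]. Speed limits (rad/s): [1.89, 1.89, 2.39, 2.39, 3.01, 3.01, 3.01].

## Interface

Orientations are given as a unit quaternion [w, x, y, z].
In Python, from bench import get_obs, read_camera, close_job, regions_of, spot_point, tip_extent gives the robot as it stands.
- The arm moves only by the tool step_arm, never from a script. Its argument "increments" is text: rows parted by semicolons, each of 7 numbers parted by spaces: the shift along the tool's x, y, z in units of 25 mm (1.0 is 25 mm), then the turn, a rotation vector about the tool's x, y, z in units of 8 degrees (1.0 is 8 degrees), then the opening in per cent of the stroke, from 0 (shut) to 100 (fully open). A call has 1 to 8 rows; each row is the pose to reach, as a shift and turn from the pose commanded when the call began, along the tool's axes at that moment; what a row does not reach only later rows make up. A row lasts 1/8 s, in which the tool goes at most 62.5 mm and 10.7 degrees, less where a joint would pass 70% of its speed; a pose out of reach is approached as far as the arm can. A call with a gripper value outside its range is refused whole. The fingers move at their own pace and stop on an object; the grip force is fixed at half the most. Time passes only in rows, so rows that repeat a pose let the fingers close. It gives the time, the measured TCP pose, the force, the opening and the grip force at its end, in the units of the state.
- get_obs(): the state, without advancing time (a new reading comes with each control period).
- read_camera(name): name is "scene" or "top" or "wrist"; returns a dict with "frame" (400x640x3 uint8, red, green, blue), "mtx" (3x3 intrinsics, pixels), "k1" (the pictures are not rectified: a ray, as slopes to the right and down, at radius r is drawn at 1 + k1 r^2 times it, then the intrinsics apply), "extrinsics" (4x4, takes a point from camera to world coordinates). Camera axes: x right, y up, looking along -z (the intrinsics and any distortion apply to the point x, -y, -z); pixel columns grow to the right and rows downward; lengths in m; the calibration is good to about 2 mm. A picture is of the moment at which its call begins. There is no depth.
- close_job(): hands the job in; it is judged then, once.
Trained networks look in a picture, given as the dict that the camera call returned (one of the last four; its "shot" number tells which), for a name from the list of things; names that differ only in an ending like _2 or _b are one class to them, and where a whole thing is asked for, a point or a joint stands for the part that bears it (a point fixed in the world has none). Each returns a list of dicts, best first, with "confidence" (0 to 1); they miss things now and then, are a little off and sometimes report something else, mostly with a low value. They report only what shows in the picture. A call takes as long as a camera call. They do not tell look-alikes from the thing itself.
- regions_of(picture, target): "mask" (400x640 bool, what is visible of it) and "extent" ([left, top, right, bottom] in pixels, round what is visible of it).
- spot_point(picture, target): "point" ([row, column] in pixels: a listed point, or the origin of a listed thing).
The state is a dict: "t": time; "qpos": joint angles; "dq": joint speeds; "effort": joint torques, N m; "tool_pos": TCP position; "ee_rot": TCP orientation; "contact_force": force on the tool from outside, world axes, zero at the start; "moment": the same for the moment, N m; "width": finger opening in m; "finger_force": force on a finger pad.
Only numpy, scipy, OpenCV 4.12 (cv2) and the standard library are available. Lean on these libraries where they do the work, as an engineer would, in place of code of your own. Each camera call takes 0.05 s, during which the arm holds its last target. There are 200 camera calls.

## Task

The wooden stamp stand has three round wells, and only one of them holds a hand date stamp. Stand the two spare hand date stamps (tall dark handle, round brass head) from the worktop upright in the two empty wells, one in each, all the way down, and let go. Leave the stamp that is already in the stand in its well; the stamps with rectangular wooden blocks do not belong in it.

Things in the scene. Friction and masses are not known exactly. Their poses are not given: they have to be found in the camera images.
- stand: Wooden block 84 (x) by 250 (y) by 34 mm high, fixed on the worktop, with three round wells in its top, 50 mm across and 28 mm deep, centred at x = 0 and y = -80, 0 and +80 mm in its frame, floor at z = 6 mm. Origin at the centre of its underside, y along the row of wells, z up. Which well is filled varies.
- seated_stamp: The stamp that already stands in one of the three wells, loose. A hand date stamp, 106 mm tall: round brass head 31 mm across and 34 mm high at the foot, dark turned handle up to 35 mm across above it. Grip the handle about 85 mm above the foot, from any side. Origin: centre of its underside, z up the handle. 
- spare_1: Spare, standing upright and loose on the worktop. A hand date stamp, 106 mm tall: round brass head 31 mm across and 34 mm high at the foot, dark turned handle up to 35 mm across above it. Grip the handle about 85 mm above the foot, from any side. Origin: centre of its underside, z up the handle. Wooden-block stamps, 80 to 84 mm tall, stand about 0.1 m away.
- spare_2: The other spare, upright and loose on the worktop, interchangeable with the first. A hand date stamp, 106 mm tall: round brass head 31 mm across and 34 mm high at the foot, dark turned handle up to 35 mm across above it. Grip the handle about 85 mm above the foot, from any side. Origin: centre of its underside, z up the handle. 
Mind the look-alikes: they are no part of the job. What is shaped like the spare_1 but blue is not meant.

How it is judged:
At the end, for the whole second after the job is handed in: Each of the three wells holds one hand date stamp: all three stand upright (within 10 degrees), within 15 mm of a well's centre along each of the stand's axes, foot on the well's floor (within 8 mm), at rest; the stamp that was there at the start is within 30 mm of where it was (x of seated_stamp in the frame of stand between -0.015 and 0.015 m and z of each of seated_stamp, spare_1, spare_2 in the frame of stand below 0.014 m and angle between each of seated_stamp, spare_1, spare_2's own z axis and vertical below 0.175 rad and linear speed of each of seated_stamp, spare_1, spare_2 below 0.02 m/s and x of spare_1 in the frame of stand between -0.015 and 0.015 m and x of spare_2 in the frame of stand between -0.015 and 0.015 m and (y of seated_stamp in the frame of stand between -0.095 and -0.065 m or y of spare_1 in the frame of stand between -0.095 and -0.065 m or y of spare_2 in the frame of stand between -0.095 and -0.065 m) and (y of seated_stamp in the frame of stand between -0.015 and 0.015 m or y of spare_1 in the frame of stand between -0.015 and 0.015 m or y of spare_2 in the frame of stand between -0.015 and 0.015 m) and (y of seated_stamp in the frame of stand between 0.065 and 0.095 m or y of spare_1 in the frame of stand between 0.065 and 0.095 m or y of spare_2 in the frame of stand between 0.065 and 0.095 m) and distance of seated_stamp from where it was at the start of the episode below 0.03 m); the robot touches nothing.
It fails at once if the stamp that was already in the stand is lifted out of its well (z of seated_stamp in the frame of stand above 0.034 m).
It also fails if it takes over 51 s, if anything falls off the work surface, if the arm or the gripper's body presses on something with over 40 N, if the wrist force passes 120 N, or if a joint passes its speed limit or range.

## Working session

There is one attempt and no reset: what is moved stays moved. The work goes in short steps, Python scripts to look and compute and a tool call to move; the robot and the scene stay as the last step left them, time stands still between calls to the robot, and variables do not carry over. Pictures are saved under pics/ and viewed, at most 10 in all, crops included, and the job is handed in when it is done.

Besides the shell and the picture viewer there is one more tool, called after "Call:" as name(argument=value, ...) on one line, values as JSON. step_arm: Moves the arm, as the interface text tells. Its arguments: {"type":"object","properties":{"increments":{"type":"string"}},"required":["increments"]}

```bash
mkdir -p pics; cat > h.py <<'E'
import numpy as np, cv2
from bench import *
def ray(p,row,col):
    K=np.array(p["mtx"]);k=p["k1"]
    d=np.array([(col-K[0,2])/K[0,0],(row-K[1,2])/K[1,1]]);u=d.copy()
    for _ in range(30): u=d/(1+k*(u@u))
    T=np.array(p["extrinsics"]);return T[:3,3],T[:3,:3]@np.array([u[0],-u[1],-1])
def at(p,row,col,z):
    o,d=ray(p,row,col);return o+d*(z-o[2])/d[2]
def proj(p,X):
    T=np.array(p["extrinsics"]);c=T[:3,:3].T@(np.array(X)-T[:3,3]);u=np.array([c[0],-c[1]])/-c[2]
    u=u*(1+p["k1"]*(u@u));K=np.array(p["mtx"]);return K[1,1]*u[1]+K[1,2],K[0,0]*u[0]+K[0,2]
def save(p,n): cv2.imwrite("pics/"+n,p["frame"][:,:,::-1])
E
cat > a.py <<'E'
from h import *
np.set_printoptions(precision=4,suppress=True)
o=get_obs();print(o["t"],o["tool_pos"],o["ee_rot"],o["width"])
ims=[]
for n in("top","scene"):
    p=read_camera(n);save(p,n+"0.png");print(n,np.array(p["extrinsics"])[:3,3])
    for t in("stand","spare_1","seated_stamp"):
        for r in spot_point(p,t):
            z=0.006 if t=="seated_stamp" else 0
            print(t,"pt",np.round(r["point"]),round(r["confidence"],2),at(p,*r["point"],z))
        for r in regions_of(p,t): print(t,"box",np.round(r["extent"]),round(r["confidence"],2))
E
python3 a.py
```

```text
0.0 [0.1909 0.647  0.2496] [-0.      0.1429  0.9897 -0.0007] 0.08537442193825909
top [0.3047 0.1653 1.188 ]
stand pt [173. 327.] 0.65 [0.5846 0.1599 0.    ]
stand box [273. 141. 378. 204.] 0.77
spare_1 pt [220. 365.] 0.61 [0.4658 0.0675 0.    ]
spare_1 box [255. 212. 272. 229.] 0.82
spare_1 box [359. 210. 379. 229.] 0.8
spare_1 box [175. 214. 200. 231.] 0.53
seated_stamp pt [184. 356.] 0.7 [0.555  0.0867 0.006 ]
seated_stamp box [350. 164. 368. 187.] 0.83
scene [ 0.1968 -0.4063  0.8414]
stand box [300. 162. 363. 257.] 0.61
spare_1 pt [192. 259.] 0.83 [0.456  0.3122 0.    ]
spare_1 pt [151. 229.] 0.82 [0.4506 0.4952 0.    ]
spare_1 pt [262. 307.] 0.8 [0.4565 0.0663 0.    ]
spare_1 box [218. 119. 233. 156.] 0.72
spare_1 box [301. 229. 317. 266.] 0.66
spare_1 box [247. 160. 263. 200.] 0.62
spare_1 box [336. 206. 353. 238.] 0.5
seated_stamp pt [237. 337.] 0.67 [0.5486 0.0851 0.006 ]
seated_stamp box [335. 204. 352. 241.] 0.75
```

View pics/top0.png

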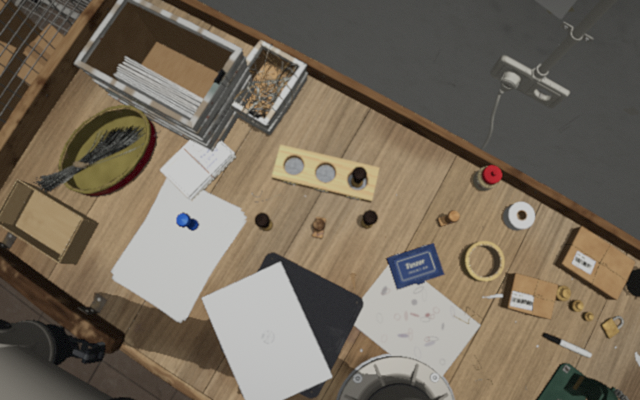

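View pics/scene0.png

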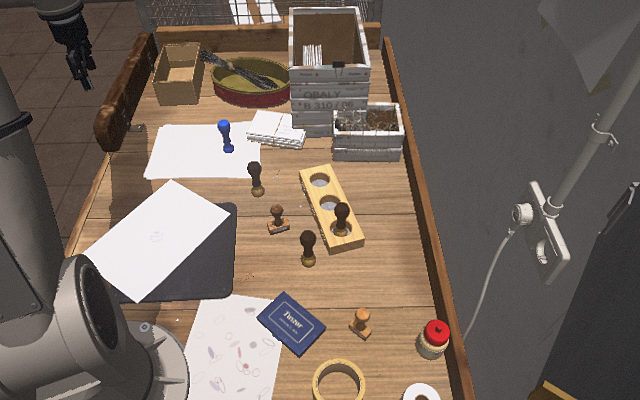

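The top view shows the stand with seated stamp at px (358,177) and empty wells at (293,165) and (325,173). The dark spares have handle tops at about (262,220) and (369,217); the blue look-alike is at (187,220), and a wooden-block stamp at (317,227) stands between the spares. The scene view agrees, with spares at (256,180) and (308,248).

```bash
cat > b.py <<'E'
from h import *
np.set_printoptions(precision=4,suppress=True)
p=read_camera("top");q=read_camera("scene")
m=regions_of(p,"stand")[0]["mask"].astype(np.uint8)
c=max(cv2.findContours(m,0,2)[0],key=cv2.contourArea)[:,0]
w=np.array([at(p,r,k,0.034)[:2] for k,r in c]).astype(np.float32)
print("stand rect",cv2.minAreaRect(w))
hsv=cv2.cvtColor(p["frame"],cv2.COLOR_RGB2HSV)
g=((hsv[:,:,1]<60)&(m[:,:]>=0)).astype(np.uint8)
g[:140]=0;g[200:]=0;g[:,:275]=0;g[:,380:]=0
n,l,s,ce=cv2.connectedComponentsWithStats(g)
for i in range(1,n):
    if s[i,4]>40: print("well blob",s[i],ce[i],at(p,ce[i][1],ce[i][0],0.02))
for pic,nm in((p,"top"),(q,"scene")):
    for t in("spare_1","seated_stamp"):
        for r in regions_of(pic,t):
            ys,xs=np.nonzero(r["mask"]);e=r["extent"]
            print(nm,t,len(xs),xs.mean(),ys.mean(),e,round(r["confidence"],2),"z.08:",at(pic,ys.mean(),xs.mean(),.08))
for f in([.456,.312],[.456,.066]):
    print("pred top-cam foot/top",proj(p,f+[0]),proj(p,f+[.106]),"scene",proj(q,f+[0]),proj(q,f+[.106]))
E
python3 b.py
```

```text
stand rect ((0.5782462358474731, 0.16496415436267853), (0.2500775158405304, 0.09287216514348984), 76.6037826538086)
well blob [285 157  19  18 270] [293.7593 165.7815] [0.5986 0.2419 0.02  ]
well blob [316 165  19  18 281] [325.0285 173.2064] [0.5794 0.1646 0.02  ]
well blob [348 174  19  16 116] [356.8362 182.7931] [0.555  0.0868 0.02  ]
top spare_1 261 368.72796934865903 217.65900383141764 [361.0, 207.1, 379.8, 226.2] 0.68 z.08: [0.4604 0.0648 0.08  ]
top spare_1 265 186.3811320754717 221.5622641509434 [173.8, 214.0, 197.7, 234.4] 0.67 z.08: [0.4513 0.4877 0.08  ]
top spare_1 260 263.75384615384615 221.01923076923077 [255.1, 211.5, 273.9, 228.9] 0.52 z.08: [0.4529 0.3059 0.08  ]
top spare_1 3358 322.63817748659915 172.88177486599167 [272.6, 145.0, 380.7, 202.9] 0.35 z.08: [0.5661 0.1703 0.08  ]
top seated_stamp 228 357.7105263157895 175.31578947368422 [350.4, 165.8, 363.7, 186.6] 0.7 z.08: [0.56   0.0885 0.08  ]
top seated_stamp 172 368.8313953488372 218.6046511627907 [362.4, 208.9, 378.4, 225.6] 0.64 z.08: [0.4582 0.0646 0.08  ]
scene spare_1 298 225.28187919463087 135.25167785234
[... 295 characters left out ...]
.08  ]
scene seated_stamp 415 341.3277108433735 218.06506024096385 [332.9, 202.2, 350.4, 238.3] 0.73 z.08: [0.5532 0.0812 0.08  ]
pred top-cam foot/top (np.float64(224.08874305587452), np.float64(265.3478259850592)) (np.float64(218.12977484381977), np.float64(259.67940807755946)) scene (np.float64(192.14934263777965), np.float64(259.11831782076064)) (np.float64(162.61349187630668), np.float64(254.7254990991878))
pred top-cam foot/top (np.float64(223.96818114049333), np.float64(365.37989549981376)) (np.float64(217.96807999500953), np.float64(369.2312880365741)) scene (np.float64(262.0034859981901), np.float64(307.2859924168988)) (np.float64(234.19229844405132), np.float64(306.45934942231366))
```

```bash
cat >> h.py <<'E'
from scipy.spatial.transform import Rotation as Ro
def inc(X,yaw=None):
    "tool increments to world TCP X pointing down, with tool y axis along heading yaw (deg)"
    o=get_obs();w,x,y,z=o["ee_rot"];R=Ro.from_quat([x,y,z,w]);a=R.apply([0,1,0])
    if yaw is None: yaw=np.degrees(np.arctan2(a[1],a[0]))
    c,s=np.cos(np.radians(yaw)),np.sin(np.radians(yaw))
    D=Ro.from_matrix(np.array([[-s,c,0],[c,s,0],[0,0,-1]]).T if 0 else np.column_stack([[-s,c,0],[c,s,0],[0,0,-1]]))
    print(o["t"],"tcp",np.round(o["tool_pos"],4),"inc",np.round(R.inv().apply(np.array(X)-o["tool_pos"])/.025,2),np.round(np.degrees((R.inv()*D).as_rotvec())/8,2))
E
python3 -c "
from h import *
inc([.455,.310,.21]); inc([.455,.310,.21],76)"
```

```text
1.05 tcp [0.191  0.6474 0.2503] inc [-13.95  -9.96   1.61] [-0. -0. -0.]
1.05 tcp [0.191  0.6474 0.2503] inc [-13.95  -9.96   1.61] [-0.  -0.  -0.3]
```

Call:
step_arm(increments="-14 -10 1.6 0 0 0 100;-14 -10 1.6 0 0 0 100;-14 -10 1.6 0 0 0 100;-14 -10 1.6 0 0 0 100;-14 -10 1.6 0 0 0 100;-14 -10 1.6 0 0 0 100;-14 -10 1.6 0 0 0 100;-14 -10 1.6 0 0 0 100")

```text
t: 2.05
tool_pos: [0.4585, 0.3043, 0.2103]
ee_rot: [0.0, 0.146, 0.989, -0.001]
contact_force: [-0.2, -0.4, 1.1]
width: 0.0855
finger_force: 0.0
```

Call:
step_arm(increments="0 0 0 0 0 0 100")

```text
t: 2.17
tool_pos: [0.4559, 0.3087, 0.2104]
ee_rot: [-0.0, 0.143, 0.99, 0.0]
contact_force: [-0.7, 1.8, -0.6]
width: 0.0856
finger_force: 0.0
```

```bash
cat > w.py <<'E'
from h import *
import sys
np.set_printoptions(precision=4,suppress=True)
p=read_camera("wrist");save(p,sys.argv[1]);o=get_obs();print(o["t"],o["tool_pos"],o["ee_rot"],"cam",np.array(p["extrinsics"])[:3,3])
for t,z in(("spare_1",0),("seated_stamp",.006),("stand",0)):
    for r in spot_point(p,t): print(t,np.round(r["point"]),round(r["confidence"],2),at(p,*r["point"],z))
    for r in regions_of(p,t): print(t,"box",np.round(r["extent"]),round(r["confidence"],2))
E
python3 w.py w1.png
```

```text
2.225 [0.4555 0.3094 0.2104] [-0.0001  0.1425  0.9898  0.0002] cam [0.3887 0.328  0.3336]
spare_1 [177. 319.] 0.92 [0.4519 0.3071 0.    ]
spare_1 [127. 488.] 0.77 [0.4507 0.493  0.    ]
spare_1 [241. 121.] 0.71 [0.4586 0.0641 0.    ]
spare_1 box [298. 163. 345. 222.] 0.98
spare_1 box [ 36. 231. 137. 299.] 0.92
spare_1 box [477. 109. 578. 156.] 0.85
seated_stamp box [125. 372. 152. 387.] 0.46
stand [306. 237.] 0.73 [0.5777 0.1646 0.    ]
stand box [115. 270. 340. 351.] 0.75
```

View pics/w1.png

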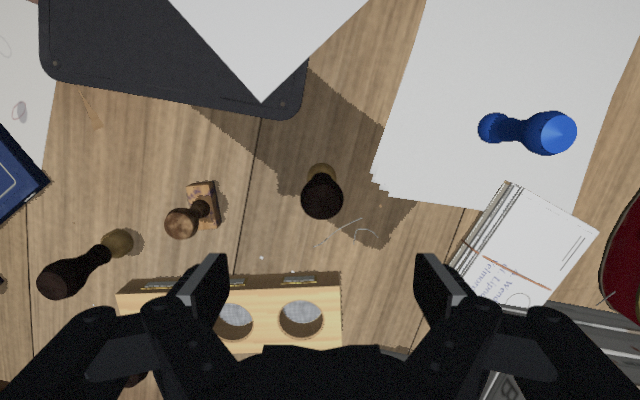

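The wrist view shows the spare between the fingers' line, with its foot at (319,177) and handle top at (322,195). Its foot comes out at (0.452, 0.307), within 4 mm of the TCP, so I'll descend and grip.

Call:
step_arm(increments="0.1 0 2 0 0 0 100;0.1 0 4 0 0 0 100;0.1 0 5 0 0 0 100;0.1 0 5 0 0 0 100;0.1 0 5 0 0 0 20;0.1 0 5 0 0 0 20;0.1 0 5 0 0 0 20;0.1 0 5 0 0 0 20")

```text
t: 3.52
tool_pos: [0.4542, 0.3098, 0.0866]
ee_rot: [0.001, 0.143, 0.99, 0.001]
contact_force: [-1.3, -1.1, 11.8]
width: 0.0322
finger_force: 58.5
```

Call:
step_arm(increments="0 0 0 0 0 0 10;0 0 0 0 0 0 10;0 0 0 0 0 0 10")

```text
t: 3.9
tool_pos: [0.4542, 0.3099, 0.0866]
ee_rot: [0.001, 0.143, 0.99, 0.001]
contact_force: [-1.7, 0.1, 11.5]
width: 0.032
finger_force: 58.5
```

Call:
step_arm(increments="0 0 -1 0 0 0 10;0 0 -3 0 0 0 10;0 0 -3 0 0 0 10")

```text
t: 4.28
tool_pos: [0.4551, 0.3104, 0.1639]
ee_rot: [0.002, 0.143, 0.99, 0.002]
contact_force: [-0.7, 0.2, -2.5]
width: 0.0322
finger_force: 60.1
```

```bash
python3 -c "
from h import *
inc([.598,.242,.16],76)
from bench import get_obs
o=get_obs();print(o['width'],o['finger_force'],o['contact_force'])"; python3 w.py w2.png
```

```text
4.275 tcp [0.4551 0.3104 0.1639] inc [-6.26 -1.01  0.17] [ 0.04  0.02 -0.31]
0.03218061566046634 60.06253961923903 [-0.6536222   0.15702236 -2.51252221]
4.325 [0.4541 0.3099 0.1619] [0.0009 0.1429 0.9897 0.0014] cam [0.3873 0.3291 0.2868]
spare_1 [211. 318.] 0.89 [0.4743 0.3026 0.    ]
spare_1 [260.  92.] 0.84 [0.4598 0.0643 0.    ]
spare_1 [133. 513.] 0.79 [0.4533 0.4937 0.    ]
spare_1 box [498. 110. 631. 170.] 0.88
spare_1 box [  0. 244. 109. 336.] 0.79
spare_1 box [280. 193. 360. 324.] 0.78
stand box [ 83. 295. 342. 386.] 0.82
```

Call:
step_arm(increments="-2.5 -0.4 0 0 0 0 10;-5 -0.8 0 0 0 0 10;-6.3 -1 0 0 0 0 10;-6.3 -1 0 0 0 0 10;-6.3 -1 0 0 0 0 10")

```text
t: 5.25
tool_pos: [0.5968, 0.2409, 0.1594]
ee_rot: [-0.001, 0.143, 0.99, -0.0]
contact_force: [0.0, 0.7, -1.8]
width: 0.0317
finger_force: 60.1
```

```bash
python3 w.py w3.png
```

```text
5.3 [0.5965 0.2413 0.1597] [-0.0007  0.1425  0.9898 -0.0002] cam [0.5297 0.2602 0.2827]
spare_1 [103.  86.] 0.91 [0.4606 0.0645 0.    ]
spare_1 [215. 317.] 0.57 [0.6174 0.23   0.    ]
spare_1 box [282. 194. 362. 325.] 0.93
spare_1 box [  1.  74. 102. 127.] 0.77
seated_stamp [203. 152.] 0.78 [0.5614 0.0868 0.006 ]
seated_stamp box [ 45. 187. 165. 269.] 0.81
stand [197. 238.] 0.81 [0.5795 0.1648 0.    ]
stand box [ 71. 141. 382. 254.] 0.63
```

View pics/w3.png

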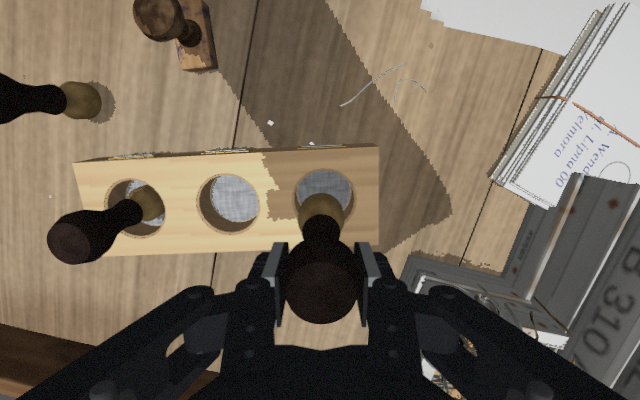

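The view shows the stamp held upright over the left well, whose rim shows behind it at about (325,190). The middle rim centre is at (229,202) and the seated stamp is clear at the left.

```bash
python3 -c "
from h import *
p=read_camera('wrist')
print(at(p,203,229,.034)); print('rim +y',proj(p,[.5988,.2424,.034]),[proj(p,[.5988+.025*np.cos(a),.2424+.025*np.sin(a),.034]) for a in (np.pi,np.pi/2)])
inc([.601,.2424,.16]);inc([.601,.2424,.093])"
```

```text
[0.57728971 0.16693582 0.034     ]
rim +y (np.float64(202.26485968650343), np.float64(323.4278055146976)) [(np.float64(173.6786879676163), np.float64(314.76129457921496)), (np.float64(194.01829867032166), np.float64(352.63139815798013))]
5.65 tcp [0.5973 0.2411 0.1604] inc [-0.13  0.09  0.02] [ 0.  0. -0.]
5.65 tcp [0.5973 0.2411 0.1604] inc [-0.13  0.09  2.7 ] [ 0.  0. -0.]
```

Call:
step_arm(increments="-0.1 0.1 0.6 0 0 0 10;-0.1 0.1 1.2 0 0 0 10;-0.1 0.1 1.7 0 0 0 10;-0.1 0.1 2.1 0 0 0 10;-0.1 0.1 2.1 0 0 0 10")

```text
t: 6.28
tool_pos: [0.6002, 0.2422, 0.1068]
ee_rot: [-0.001, 0.143, 0.99, -0.0]
contact_force: [1.1, 0.7, -2.5]
width: 0.032
finger_force: 60.0
```

Call:
step_arm(increments="0 0 0.3 0 0 0 10;0 0 0.5 0 0 0 10;0 0 0.5 0 0 0 10")

```text
t: 6.65
tool_pos: [0.6004, 0.2423, 0.0949]
ee_rot: [-0.0, 0.143, 0.99, -0.0]
contact_force: [0.0, -0.9, -2.7]
width: 0.0323
finger_force: 60.1
```

Call:
step_arm(increments="0 0 0.1 0 0 0 10;0 0 0.1 0 0 0 10;0 0 0.1 0 0 0 65;0 0 0.1 0 0 0 65;0 0 0.1 0 0 0 65;0 0 0.1 0 0 0 65;0 0 -1 0 0 0 65;0 0 -3 0 0 0 65")

```text
t: 7.65
tool_pos: [0.5996, 0.242, 0.1696]
ee_rot: [-0.001, 0.143, 0.99, -0.001]
contact_force: [1.3, 1.0, 0.0]
width: 0.0556
finger_force: 0.0
```

```bash
python3 w.py w4.png; python3 -c "
from h import *
inc([.459,.0655,.19],76)"
```

```text
7.7 [0.6028 0.243  0.1775] [0.0024 0.1432 0.9897 0.0017] cam [0.5328 0.2615 0.2929]
spare_1 [188. 319.] 0.88 [ 0.5978  0.2396 -0.    ]
spare_1 [197. 155.] 0.29 [0.5613 0.0827 0.    ]
spare_1 box [  0.  68. 110. 123.] 0.92
spare_1 box [293. 173. 348. 248.] 0.9
seated_stamp [196. 156.] 0.81 [0.5602 0.088  0.006 ]
seated_stamp box [ 55. 181. 170. 256.] 0.98
stand [188. 238.] 0.75 [0.576 0.165 0.   ]
stand box [ 78. 138. 377. 248.] 0.88
8.0 tcp [0.6    0.2423 0.1693] inc [ 3.41 -8.38 -0.82] [-0.01 -0.01 -0.3 ]
```

View pics/w4.png

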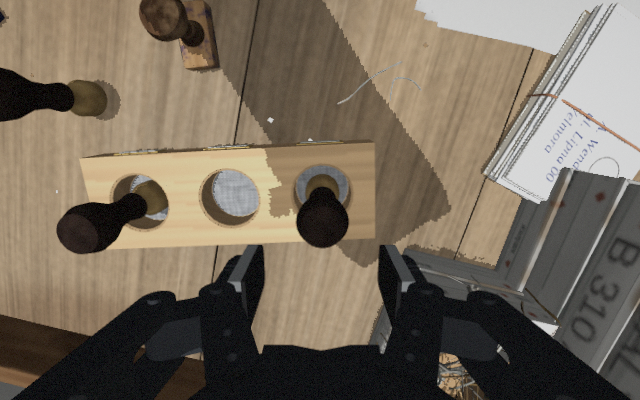

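The first spare stands centred in its well, with its handle top at (323,218), and is released. Next is the second spare.

Call:
step_arm(increments="0 -0.3 -0.9 0 0 0 100;3.4 -8.4 -0.9 0 0 0 100;3.4 -8.4 -0.9 0 0 0 100;3.4 -8.4 -0.9 0 0 0 100;3.4 -8.4 -0.9 0 0 0 100;3.4 -8.4 -0.9 0 0 0 100;3.4 -8.4 -0.9 0 0 0 100")

```text
t: 8.88
tool_pos: [0.4604, 0.0654, 0.1936]
ee_rot: [0.001, 0.143, 0.99, 0.0]
contact_force: [0.9, 1.5, 0.3]
width: 0.0856
finger_force: 0.0
```

```bash
python3 w.py w5.png; python3 -c "
from h import *
inc([.459,.0655,.0865])"
```

```text
8.925 [0.4604 0.0657 0.1934] [0.0004 0.1426 0.9898 0.0002] cam [0.393  0.0846 0.3167]
spare_1 [254. 509.] 0.94 [0.5982 0.2445 0.    ]
spare_1 [183. 320.] 0.94 [0.4602 0.0637 0.    ]
spare_1 box [296. 169. 346. 231.] 0.93
seated_stamp [265. 362.] 0.92 [0.5597 0.0823 0.006 ]
seated_stamp box [350. 257. 406. 339.] 0.75
stand box [320. 214. 573. 312.] 0.63
9.225 tcp [0.4598 0.0653 0.1927] inc [ 0.03 -0.    4.25] [-0. -0. -0.]
```

View pics/w5.png

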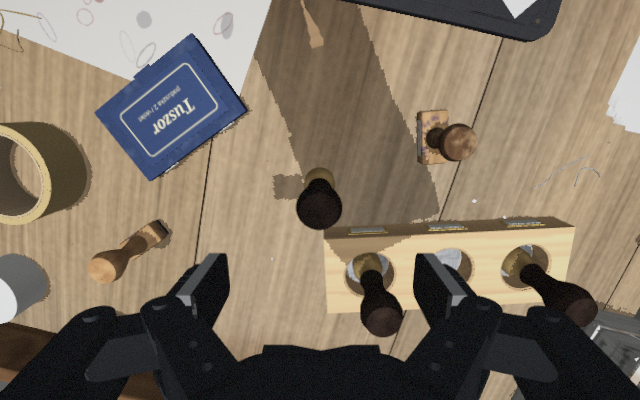

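The second spare stands in line between the fingers, with its foot at (320,183) and handle top at (320,203). The wooden-block stamps at (445,138) and (125,255) are clear of the fingers.

Call:
step_arm(increments="0 0 2 0 0 0 100;0 0 3.6 0 0 0 100;0 0 4.2 0 0 0 100;0 0 4.2 0 0 0 100;0 0 4.2 0 0 0 20;0 0 4.2 0 0 0 20;0 0 4.2 0 0 0 10;0 0 4.2 0 0 0 10")

```text
t: 10.22
tool_pos: [0.4605, 0.0651, 0.0888]
ee_rot: [0.001, 0.143, 0.99, 0.0]
contact_force: [-1.1, -1.6, 12.9]
width: 0.0321
finger_force: 58.3
```

Call:
step_arm(increments="0 0 0 0 0 0 10;0 0 0 0 0 0 10")

```text
t: 10.48
tool_pos: [0.4605, 0.0652, 0.0888]
ee_rot: [0.001, 0.143, 0.99, 0.0]
contact_force: [-1.5, -2.3, 13.4]
width: 0.0318
finger_force: 58.3
```

Call:
step_arm(increments="0 0 -1 0 0 0 10;0 0 -3 0 0 0 10;0 0 -5.2 0 0 0 10;0 0 -5.2 0 0 0 10;0 0 -5.2 0 0 0 10")

```text
t: 11.1
tool_pos: [0.4593, 0.0651, 0.2176]
ee_rot: [-0.0, 0.143, 0.99, 0.0]
contact_force: [0.1, -0.0, -2.7]
width: 0.0322
finger_force: 60.2
```

```bash
python3 w.py w6.png; python3 -c "
from h import *
inc([.580,.1655,.2177])"
```

```text
11.15 [0.459 0.065 0.217] [-0.0006  0.1428  0.9897 -0.0003] cam [0.3921 0.0843 0.3408]
spare_1 [213. 318.] 0.74 [0.4971 0.0505 0.    ]
spare_1 [250. 498.] 0.7 [0.6025 0.2436 0.    ]
spare_1 box [286. 194. 359. 323.] 0.91
spare_1 box [488. 237. 578. 313.] 0.61
seated_stamp [248. 499.] 0.7 [0.5969 0.2425 0.006 ]
seated_stamp [213. 319.] 0.69 [0.4953 0.0522 0.006 ]
seated_stamp [258. 363.] 0.53 [0.5625 0.0852 0.006 ]
stand [248. 426.] 0.57 [0.5744 0.1607 0.    ]
stand box [337. 209. 557. 293.] 0.86
11.45 tcp [0.4594 0.0649 0.2172] inc [-3.49  5.22 -0.03] [-0.01 -0.01 -0.  ]
```

Call:
step_arm(increments="-1.5 2.2 0 0 0 0 10;-2.8 4.2 0 0 0 0 10;-3.5 5.2 0 0 0 0 10;-3.5 5.2 0 0 0 0 10;-3.5 5.2 1.5 0 0 0 10;-3.5 5.2 2 0 0 0 10;-3.5 5.2 2 0 0 0 10")

```text
t: 12.32
tool_pos: [0.5798, 0.1644, 0.1673]
ee_rot: [-0.001, 0.143, 0.99, -0.001]
contact_force: [1.1, 0.4, -1.6]
width: 0.0316
finger_force: 60.4
```

```bash
python3 w.py w7.png; python3 -c "
from h import *
inc([.580,.1655,.0952])"
```

```text
12.375 [0.5804 0.1647 0.1683] [-0.0001  0.1431  0.9897 -0.0001] cam [0.5128 0.1839 0.2906]
spare_1 [186. 403.] 0.97 [0.598  0.2401 0.    ]
spare_1 [213. 321.] 0.67 [0.602  0.1573 0.    ]
spare_1 box [284. 194. 360. 322.] 0.62
spare_1 box [390. 169. 474. 247.] 0.61
seated_stamp [195. 237.] 0.89 [0.5611 0.0871 0.006 ]
seated_stamp box [174. 181. 255. 254.] 0.87
stand [184. 323.] 0.93 [0.5753 0.1667 0.    ]
stand box [169. 135. 473. 245.] 0.91
12.675 tcp [0.5807 0.1651 0.1685] inc [0.03 0.01 2.93] [ 0.01  0.01 -0.  ]
```

View pics/w7.png

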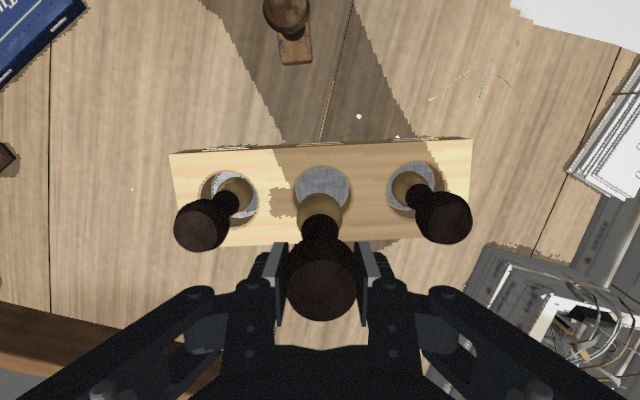

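The middle well is right under the held stamp, with its rim at (322,190), and the fingers clear both neighbours at (200,227) and (443,217). I'll lower it.

Call:
step_arm(increments="0 0 0.7 0 0 0 10;0 0 1.3 0 0 0 10;0 0 1.9 0 0 0 10;0 0 2.3 0 0 0 10;0 0 2.6 0 0 0 10;0 0 2.6 0 0 0 10")

```text
t: 13.42
tool_pos: [0.5802, 0.1649, 0.1023]
ee_rot: [-0.0, 0.143, 0.99, -0.0]
contact_force: [-0.3, -0.8, -2.0]
width: 0.0317
finger_force: 60.4
```

Call:
step_arm(increments="0 0 0.2 0 0 0 10;0 0 0.3 0 0 0 10;0 0 0.3 0 0 0 10")

```text
t: 13.8
tool_pos: [0.5804, 0.165, 0.0953]
ee_rot: [0.0, 0.143, 0.99, 0.0]
contact_force: [0.2, -0.4, -1.7]
width: 0.0317
finger_force: 60.4
```

Call:
step_arm(increments="0 0 0 0 0 0 60;0 0 0 0 0 0 60;0 0 0 0 0 0 60;0 0 0 0 0 0 60;0 0 -1 0 0 0 60;0 0 -3 0 0 0 60;0 0 -4 0 0 0 60;0 0 -4 0 0 0 60")

```text
t: 14.8
tool_pos: [0.5813, 0.1653, 0.1974]
ee_rot: [0.001, 0.143, 0.99, 0.001]
contact_force: [-0.1, -0.0, 0.4]
width: 0.0512
finger_force: 0.0
```

```bash
python3 w.py w8.png
```

```text
14.85 [0.5806 0.1652 0.1959] [0.0006 0.1429 0.9897 0.0005] cam [0.5137 0.1844 0.3203]
spare_1 [182. 317.] 0.74 [0.5801 0.1614 0.    ]
spare_1 [176. 398.] 0.62 [0.5985 0.2444 0.    ]
spare_1 box [295. 170. 346. 226.] 0.67
spare_1 box [382. 164. 452. 230.] 0.66
seated_stamp [183. 241.] 0.91 [0.5579 0.0867 0.006 ]
seated_stamp box [381. 164. 452. 228.] 0.65
seated_stamp box [189. 170. 259. 235.] 0.64
stand [175. 318.] 0.7 [0.5736 0.1639 0.    ]
stand box [182. 132. 453. 232.] 0.93
```

View pics/w8.png

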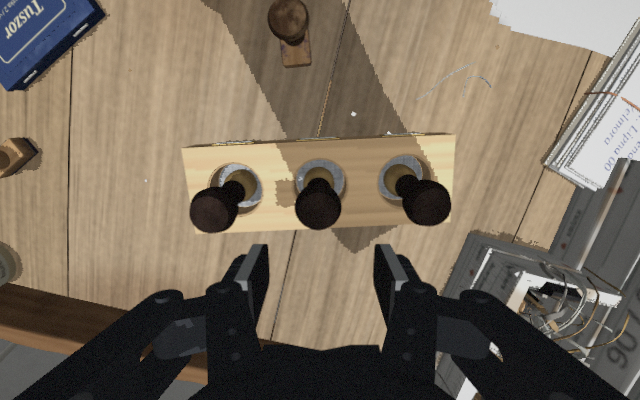

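All three stamps stand upright in their wells, at (215,210), (318,203) and (425,202), and the gripper is clear above them. I'll hand it in.

```bash
python3 -c "
from bench import close_job
print(close_job())"
```

```text
the job is handed in; nothing more can be done
None
```

Both spare stamps stand upright in the two empty wells and are released, the stamp already in the stand was left in its well, and I handed the job in at about 15 s; no verdict came back.

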